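# Open the gauge case and hold its telescoping arm at the preset mark

### The job

Open the lid of the grey gauge case until it rests back on its stop, and let go of it. Then take the upright grip of the telescoping gauge arm inside, squeezing in its spring lock button to release the arm, and draw the arm out towards the front of the case until its pointer lines up with the line on the small rider clamped on the scale. Finish while still holding it there, button squeezed, because the arm springs back when let go; do not disturb the timer, petri dish and beaker beside the case or shift the rider.

Things in the scene. Friction and masses are not known exactly. Their poses are not given: they have to be found in the camera images.
- case: grey case fixed to the worktop, 150 mm deep (x) x 200 wide (y), 90 high closed (base shell 40, lid 50 above it). Origin: centre of its underside; its front (lid handle; notch 36 mm wide where the arm comes out) is -x, +y its left, z up. Lid hinge line: far rim at x = +75 mm, z = 40, along y. Besides the grip, all inside stays below z = 42 mm
- lid_hinge (a joint): lid hinge in rad: 0 closed, grows as the front edge is lifted, 1.75 on its stop (leaning back past upright, where it stays by its own weight; below about 1.2 it falls shut). The lid weighs 0.2 to 0.33 kg
- lid: the lid with its handle; origin on the middle of the hinge line, axes like the case's when closed; turns with the lid about y
- lid_bar (a point): middle of the lid's handle: a round steel bar 10 mm thick, 90 mm long along the case's y, carried at its ends 35 mm out from the lid's front face (free gap 30 mm); closed it is 58 mm above the worktop, 185 mm in front of and 18 mm above the hinge line
- gauge_travel (a joint): how far the telescoping arm is drawn out, m: 0 fully in (locked there), grows towards the case's -x (front), end stop 0.072. Unlocked, a spring pulls it back in with about 1 N at 0 and 3.5 N at the end; it locks again at 0 with the button out
- gauge_arm: the sliding arm (round rod 12 mm thick, ball tip) with its upright grey grip and the grip's black lock button. Grip block 24 mm along x, 22 mm wide in y, from 44 to 84 mm above the worktop. Origin on the worktop under the block's centre, axes as the case's. Fully in, it stands at x = +5 mm, y = 0 of the case
- grip_mid (a point): middle of the grip with the button squeezed in, 66 mm above the worktop: here the grip measures 26 mm across y when the button is in and 31 mm when it is out (button on the +y side); take it from above, closing along the case's y
- lock_button (a joint): lock button travel in m: 0 out (arm locked when fully in), 0.005 fully in; the arm is free from about 0.004. Its spring gives 2 N when out and 6 N fully in: squeeze the grip with 15 N or more
- button_face (a point): middle of the button's outer face (button plate 22 mm along x, 34 mm high), on the grip's +y side; pressing moves it along the case's -y
- pointer_tip (a point): tip of the arm's pointer, a 2 mm wide blade that reaches 34 mm to the grip's right (-y) over the scale plate, in line with the grip's middle in x, 39 mm above the worktop; moves with the arm
- mark_line (a point): near end of the line on the small dark rider (8 x 18 mm, top 40 mm above the worktop) that grips the scale plate right of the arm; its axes are as the case's. The pointer is at the mark when both have the same x in the case's frame. The scale plate's own lines are 5 mm apart
- mark_rider (a joint): where the rider stands on the scale, in m in the same count as joint gauge_travel: the arm is at the mark when both joints read the same (35 to 65 mm). Leave it where it is
- lab_timer: white lab timer 62 x 66 x 19 mm, loose on the worktop left of the case; origin centre of the underside; leave alone
- petri_dish: petri dish 66 mm across, 14 mm high, loose on the worktop right of the case; origin centre of the underside; leave alone
- beaker: small clear beaker 46 mm across, 56 mm high, loose on the worktop right of the case; origin centre of the underside; leave alone

How it is judged:
By the outcome, as a careful person would: the job done as asked, in the order asked, and still so for the second after the job is handed in, while the arm keeps its last pose, push and grip.
It also fails if it takes over 54 s, if anything falls off the work surface, if the arm or the gripper's body presses on something with over 40 N, if the wrist force passes 120 N, or if a joint passes its speed limit or range.

### The arm

A 6-joint arm with a two-finger parallel gripper is mounted at the origin on a cart in front of the work surface, level with it; the furniture and walls round the work are solid. World frame = base frame: x ahead of the robot, y to its left, z up, the work surface at z = 0. Lengths are in mm, angles in rad, forces in N, time in s.
With the tool pointing down it reaches from about 325 to 775 mm from the base axis. Payload 5.5 kg.
Tool frame: the origin (TCP) lies on the centre line of the jaws, within the pads' length; the fingertips stand 25 mm ahead of it and the grasp point (between the pads) lies 6 mm ahead of it; z points along the fingers, y is the line along which they close (so a half turn about z gives the same grasp; the last joint's range is limited). The gripper opens to 88 mm and grips with 3 to 60 N. Pads are 20 mm wide; open, the fingers measure 115 mm over their backs; the gripper's body (75 mm by 178 mm) begins 61 mm behind the grasp point.
Start: joints at [1.079, 0.091, 1.231, -0, 1.82, -0.057], TCP at [252.744, 544.185, 247.631] pointing down, gripper open.
Joint ranges: [-2.87, 2.87], [-0.86, 2.18], [0.17, 2.46], [-1.51, 4.65], [0.06, 2.69], [-2.65, 2.65]. Speed limits (rad/s): [2.57, 2.57, 3.01, 3.14, 3.14, 3.14].

### API

Orientations are given as a rotation vector (axis times angle).
In Python, from cell import env gives the robot as it stands.
- The arm moves only by the shell command python3 -m pendant 'ROWS' [FORCE]. ROWS is JSON, one flat list of numbers, 7 for each row, row after row: the shift along the world's x, y, z in mm, then the turn, a rotation vector about the world's x, y, z in rad, then the opening, from 0 (shut) to 1 (fully open). In form: [tx, ty, tz, rx, ry, rz, jaw, tx, ty, tz, rx, ry, rz, jaw, ...]. A call has 1 to 5 rows; each row shifts and turns the commanded pose from where the row before left it; what a row does not reach is not made up. A row lasts 1/8 s, in which the tool goes at most 62.5 mm and 10.7 degrees, less where a joint would pass 70% of its speed; a pose out of reach is approached as far as the arm can. A call is refused whole if a number of a shift passes 62.5 or a number of a turn 0.188, either way. A call with a gripper value outside its range is refused whole. The fingers move at their own pace and stop on an object; FORCE is the grip in N (left out, the last holds). Time passes only in rows, so rows that do not move let the fingers close. It gives the time, the measured TCP pose, the force, the opening and the grip force at its end, in the units of the state.
- env.get_state(): the state, without advancing time (a new reading comes with each control period).
- env.grab_frame(name): name is "scene" or "top" or "wrist"; returns a dict with "frame" (400x640x3 uint8, red, green, blue), "z_map" (400x640 float32, mm along the optical axis (not along the pixel's ray), 0 where there is no reading), "fx", "fy", "cx", "cy" (pixels), "origin" and "orientation" of the camera in the world; the wrist camera has in their place "hand_eye" (4x4, takes a point from camera to tool coordinates, whose origin is the TCP and whose axes are the flange's). Camera axes: x right, y up, looking along -z (the intrinsics and any distortion apply to the point x, -y, -z); pixel columns grow to the right and rows downward; lengths in mm; the calibration is good to about 2 mm. A picture is of the moment at which its call begins: read the wrist's pose just before it.
- env.sign_off(): hands the job in; it is judged then, once.
The state is a dict: "time": time; "joint_pos": joint angles; "joint_velocities": joint speeds; "tau": joint torques, N m; "position": TCP position; "eef_rot": TCP orientation; "contact_force": force on the tool from outside, world axes, zero at the start; "moment": the same for the moment, N m; "grip_width": opening from 0.0 (shut) to 1.0 (fully open); "grip_force": force on a finger pad.
Only numpy, scipy, OpenCV 4.12 (cv2) and the standard library are available. Lean on these libraries where they do the work, as an engineer would, in place of code of your own. Each camera call takes 0.05 s, during which the arm holds its last target. There are 200 camera calls.

## Working session

There is one attempt and no reset: what is moved stays moved. The work goes in short steps, Python scripts to look and compute and a shell command to move; the robot and the scene stay as the last step left them, time stands still between calls to the robot, and variables do not carry over. Pictures are saved under pics/ and viewed, at most 10 in all, crops included, and the job is handed in when it is done.

```bash
mkdir -p pics; ls
cat > h.py <<'E'
import numpy as np,cv2
from scipy.spatial.transform import Rotation as R
from cell import env
def grab(n):
    s=env.get_state(); f=env.grab_frame(n)
    if n=="wrist":
        T=np.eye(4);T[:3,:3]=R.from_rotvec(s["eef_rot"]).as_matrix();T[:3,3]=s["position"]
        M=T@np.array(f["hand_eye"])
    else:
        M=np.eye(4);o=np.array(f["orientation"]);M[:3,:3]=o if o.shape==(3,3) else R.from_rotvec(o).as_matrix();M[:3,3]=f["origin"]
    f["M"]=M; return f
def save(f,p,crop=None,k=1):
    im=f["frame"]
    if crop: a,b,c,d=crop; im=im[b:d,a:c]
    cv2.imwrite(p,cv2.resize(im[:,:,::-1],None,fx=k,fy=k,interpolation=cv2.INTER_CUBIC))
def ray(f,u,v):
    d=f["M"][:3,:3]@np.array([(u-f["cx"])/f["fx"],-(v-f["cy"])/f["fy"],-1]);return f["M"][:3,3],d
def atz(f,u,v,z):
    o,d=ray(f,u,v);return o+d*(z-o[2])/d[2]
def dep(f,u,v):
    o,d=ray(f,u,v);return o+d*f["z_map"][int(round(v)),int(round(u))]
def cloud(f):
    v,u=np.mgrid[:400,:640];z=f["z_map"]
    P=np.stack([(u-f["cx"])/f["fx"]*z,-(v-f["cy"])/f["fy"]*z,-z],-1)
    return P@f["M"][:3,:3].T+f["M"][:3,3]
E
python3 - <<'E'
from h import *
f=grab("top");save(f,"pics/top.png");print({k:v for k,v in f.items() if k not in("frame","z_map")})
np.savez("top.npz",**f)
f=grab("scene");save(f,"pics/scene.png");print([k for k in f],f["origin"])
s=env.get_state();print(s)
E
```

```text
pics
{'fx': 457.5787037888151, 'fy': 457.5787037888151, 'cx': 313.28863620667886, 'cy': 200.57693221213725, 'origin': array([ 502.85609843,   24.62819597, 1058.72830908]), 'orientation': array([ 0.03102442, -0.05616345, -1.56684504]), 'M': array([[ 3.02847265e-03,  9.98452423e-01, -5.55300574e-02,
         5.02856098e+02],
       [-9.99865808e-01,  3.91742336e-03,  1.59066032e-02,
         2.46281960e+01],
       [ 1.60995213e-02,  5.54744330e-02,  9.98330302e-01,
         1.05872831e+03],
       [ 0.00000000e+00,  0.00000000e+00,  0.00000000e+00,
         1.00000000e+00]])}
['frame', 'z_map', 'fx', 'fy', 'cx', 'cy', 'origin', 'orientation', 'M'] [  -4.51418951 -311.12144768  617.38268764]
{'time': 0.1, 'joint_pos': array([ 1.07933620e+00,  9.18122960e-02,  1.23174608e+00,  1.09147040e-05,
        1.81977540e+00, -5.66669977e-02]), 'joint_velocities': array([-0.00017589, -0.00494153, -0.00352343,  0.00050836,  0.00035513,
        0.00016307]), 'tau': array([ 2.35115331e-03, -4.47857273e+01, -4.07569134e+01,  7.01095420e-02,
        2.84620130e-02, -1.10421656e-04]), 'position': array([252.61605207, 543.99997771, 246.61364516]), 'eef_rot': array([-6.77496286e-01, -3.06717650e+00,  2.62797539e-03]), 'contact_force': array([-0.04020923, -1.32871652,  0.91636562]), 'moment': array([0.02973272, 0.08820428, 0.03095203]), 'grip_force': 0.0, 'grip_width': 1.0019136917074392}
```

View pics/top.png

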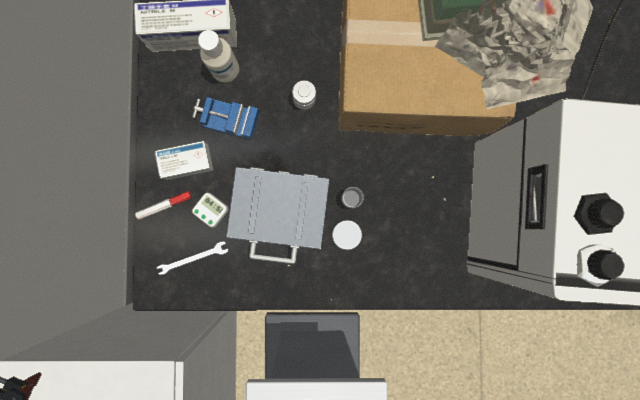

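View pics/scene.png

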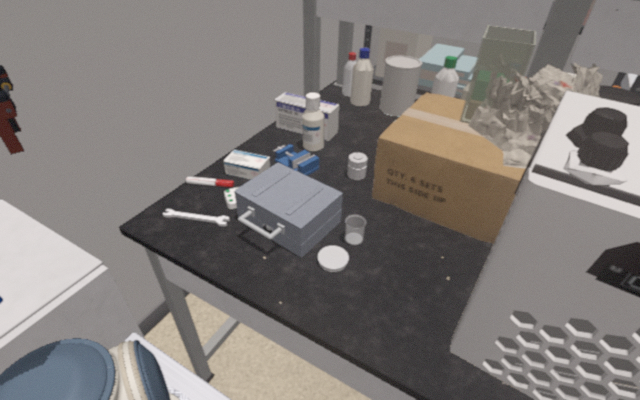

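Run:
```python
from h import *
f=dict(np.load("top.npz"))
P=cloud(f);z=P[:,:,2]
m=((z>80)&(z<100)&(P[:,:,0]>350)).astype(np.uint8)
n,l,s,c=cv2.connectedComponentsWithStats(m)
for i in range(1,n):
  if s[i][4]>300:
    q=P[l==i][:,:2].astype(np.float32);print(s[i],cv2.minAreaRect(q),np.median(P[l==i][:,2]))
m=((z>8)&(z<70)).astype(np.uint8)
n,l,s,c=cv2.connectedComponentsWithStats(m)
for i in range(1,n):
  if s[i][4]>60: 
    q=P[l==i].astype(np.float32);print(s[i],cv2.minAreaRect(q[:,:2].copy()),np.median(q[:,2]))
```

```text
[341 121 157  10 302] ((718.5999145507812, -216.80763244628906), (335.6666564941406, 5.55867862701416), 88.09290313720703) 89.84010868472689
[477 136  12 141 502] ((547.891845703125, -351.4382019042969), (6.729185104370117, 297.61724853515625), 86.3995590209961) 90.07870936562637
[ 227  167  102   82 6684] ((542.033447265625, 84.08677673339844), (200.15708923339844, 150.18853759765625), 83.11563110351562) 92.00232900846129
[  0   0  10 199 962] ((795.5418701171875, 720.60986328125), (7.973684310913086, 462.4835205078125), 89.90032958984375) 17.435093
[219   6  18  41 210] ((950.7918090820312, 192.48606872558594), (28.019987106323242, 73.99259185791016), 69.95496368408203) 44.27937
[142  36  59  15 595] ((913.8392944335938, 325.4163513183594), (4.605228424072266, 123.80572509765625), 3.771202325820923) 41.224556
[581  42  22  58 188] ((856.2630004882812, -627.2239379882812), (11.312406539916992, 117.2763900756836), 80.28134155273438) 37.782158
[210  55  29  27 283] ((853.047607421875, 203.788818359375), (27.880348205566406, 65.46467590332031), 36.107505798339844) 41.869736
[293  80  2
[... 906 characters left out ...]
8), 23.041919708251953) 16.593887
[192 193  36  35 742] ((540.3967895507812, 243.88412475585938), (64.80470275878906, 60.41508865356445), 53.0187873840332) 18.664053
[333 220  29  29 652] ((484.3378601074219, -68.5846939086914), (64.61320495605469, 63.033958435058594), 45.42472457885742) 15.324608
[157 241  71  34 378] ((428.20538330078125, 282.16973876953125), (26.53314781188965, 162.97348022460938), 21.30817985534668) 10.714254
[250 242  49  22 322] ((444.9046325683594, 94.02429962158203), (102.73072052001953, 38.11647033691406), 85.40258026123047) 63.905582
[   0  356  187   44 7241] ((170.2267303466797, 488.90869140625), (398.7572326660156, 91.98211669921875), 88.39102935791016) 41.26413
```

The case is at about (542, 84), yaw −6.9°, with its handle near (433, 97). In the top image the handle is at (273, 255), the rider and grip are hidden under the lid, the timer is at (209, 210), the dish at (347, 235) and the beaker at (352, 198). I'll move above the handle with the jaws closing along the case's x.

```bash
python3 -m pendant '[22,-56,0,0,0,-0.157,1,22,-56,0,0,0,-0.157,1,22,-56,0,0,0,-0.157,1,22,-56,0,0,0,-0.157,1]'; python3 -m pendant '[22,-56,0,0,0,-0.157,1,22,-56,0,0,0,-0.157,1,20,-56,0,0,0,-0.157,1,0,-40,0,0,0,-0.157,1,0,0,0,0,0,0,1]'
python3 - <<'E'
from h import *
f=grab("wrist");save(f,"pics/w1.png");np.savez("w1.npz",**f)
print(f["M"])
P=cloud(f);z=P[:,:,2]
for lo,hi in((84,97),(50,66)):
  m=((z>lo)&(z<hi)).astype(np.uint8)
  n,l,s,c=cv2.connectedComponentsWithStats(m)
  for i in range(1,n):
    if s[i][4]>300:
      q=P[l==i].astype(np.float32);print(s[i],cv2.minAreaRect(q[:,:2].copy()),np.median(q[:,2]))
E
```

```text
time: 0.6
position: [341.0, 318.3, 247.1]
eef_rot: [1.598, 2.705, -0.001]
contact_force: [-0.1, -0.8, 0.0]
grip_width: 1.0
grip_force: 0.0
time: 1.23
position: [404.9, 110.1, 247.4]
eef_rot: [2.356, 2.078, -0.001]
contact_force: [0.2, 0.4, 0.9]
grip_width: 0.997
grip_force: 0.0
[[ 9.92072714e-01  1.19676945e-01  3.83296062e-02  4.14600700e+02]
 [-1.25645217e-01  9.50080931e-01  2.85586247e-01  1.89342822e+02]
 [-2.23813838e-03 -2.88138255e-01  9.57586203e-01  3.85045009e+02]
 [ 0.00000000e+00  0.00000000e+00  0.00000000e+00  1.00000000e+00]]
[  386    79   199   218 34143] ((540.6193237304688, 84.4144287109375), (200.0327911376953, 151.3113250732422), 83.0662841796875) 90.54451
[ 344   81   50  160 2026] ((449.05609130859375, 119.00759887695312), (152.81976318359375, 40.40071105957031), 82.85032653808594) 62.573456
```

View pics/w1.png

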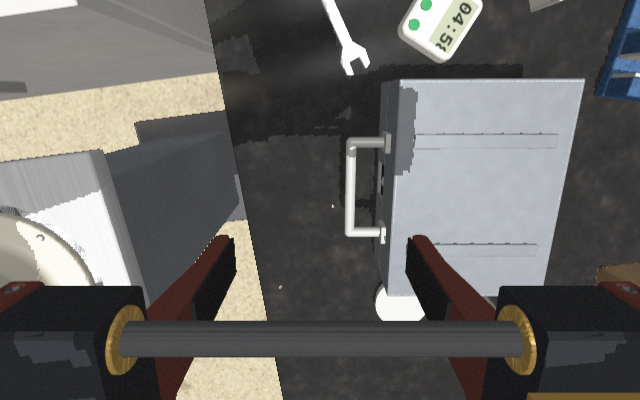

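Run:
```python
from h import *
f=dict(np.load("w1.npz"))
P=cloud(f);z=P[:,:,2]
a=np.deg2rad(-6.95);ex=np.array([np.cos(a),np.sin(a)]);ey=np.array([-ex[1],ex[0]]);c=np.array([540.6,84.4])
q=(P[:,:,:2]-c);X=q@ex;Y=q@ey
m=(z>55)&(z<68)&(abs(Y)<35)&(X<-85)&(X>-130)
print(m.sum(),np.percentile(X[m],[5,25,50,75,95]),np.percentile(z[m],[5,50,95]))
print("bar world",c-110*ex, "case centre",c,"yaw tool",R.from_rotvec(env.get_state()["eef_rot"]).as_matrix()[:,1])
```

```text
718 [-114.82130529 -112.99908148 -110.71370126 -108.20083471 -106.05617666] [60.27195342 62.92846288 64.52804946]
bar world [431.40826628  97.71034509] case centre [540.6  84.4] yaw tool [ 9.92671802e-01 -1.20841322e-01 -2.63191438e-04]
```

The wrist image shows the handle bar from (350, 145) to (350, 235), in front of the lid and matching the fit. I'll narrow the jaws and descend over the bar.

```bash
python3 -m pendant '[26,-13,-20,0,0,0,0.32,0,0,-40,0,0,0,0.32,0,0,-40,0,0,0,0.32,0,0,0,0,0,0,0.32,0,0,0,0,0,0,0.32]'
python3 - <<'E'
from h import *
f=grab("wrist");save(f,"pics/w2.png")
s=env.get_state();p=s["position"];d=p[:2]-[431.4,97.7];a=np.deg2rad(-6.95);print(p,s["grip_width"],"err along case x",d@[np.cos(a),np.sin(a)],"y",d@[-np.sin(a),np.cos(a)])
E
```

```text
time: 1.9
position: [431.1, 100.2, 149.2]
eef_rot: [2.348, 2.086, 0.002]
contact_force: [0.0, 0.1, 0.2]
grip_width: 0.469
grip_force: 0.0
[431.52082106 100.00702355 149.89662375] 0.42187577034698687 err along case x -0.15922380606974226 y 2.3046915555421275
```

View pics/w2.png

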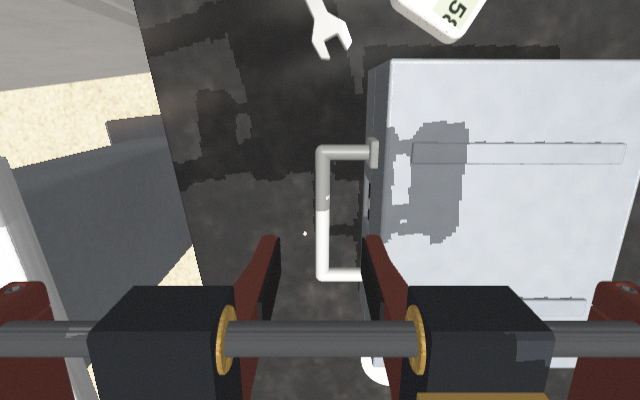

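The fingers straddle the bar, which is at column 322 with the finger midline near 318. I'll wait for the jaws, descend and close.

```bash
python3 -m pendant '[0,-2,-34,0,0,0,0.32,0,0,0,0,0,0,0.32,0,0,-25,0,0,0,0.32,0,0,-25,0,0,0,0.32,0,0,0,0,0,0,0.32]' 25;python3 -m pendant '[0,0,0,0,0,0,0,0,0,0,0,0,0,0,0,0,0,0,0,0,0,0,0,0,0,0,0,0]' 25
```

```text
time: 2.58
position: [430.5, 97.3, 64.0]
eef_rot: [-2.35, -2.084, 0.002]
contact_force: [-0.6, 1.0, 0.3]
grip_width: 0.316
grip_force: 0.0
time: 3.08
position: [432.0, 97.3, 65.4]
eef_rot: [2.349, 2.083, 0.005]
contact_force: [2.1, 0.2, 7.1]
grip_width: 0.104
grip_force: 25.0
```

Run:
```python
import numpy as np
t=np.array([0,.06,.16]+[.16+.115*i for i in range(1,15)]);b=np.arctan2(18,185)+t;r=np.hypot(185,18)
X=-r*np.cos(b);Z=r*np.sin(b);dx=np.diff(X);dz=np.diff(Z)
for i in range(len(dx)):print(round(t[i+1],3),np.round([dx[i]*.9927,-dx[i]*.121,dz[i]],1).tolist())
```

```text
0.06 [1.4, -0.2, 11.1]
0.16 [3.8, -0.5, 18.2]
0.275 [6.6, -0.8, 20.3]
0.39 [8.8, -1.1, 19.4]
0.505 [11.0, -1.3, 18.3]
0.62 [13.0, -1.6, 16.9]
0.735 [14.8, -1.8, 15.3]
0.85 [16.5, -2.0, 13.5]
0.965 [17.9, -2.2, 11.5]
1.08 [19.1, -2.3, 9.3]
1.195 [20.0, -2.4, 7.1]
1.31 [20.7, -2.5, 4.7]
1.425 [21.1, -2.6, 2.3]
1.54 [21.2, -2.6, -0.2]
1.655 [21.0, -2.6, -2.6]
1.77 [20.6, -2.5, -5.1]
```

```bash
python3 -m pendant '[1.4,-0.2,11.1,0,0,0,0,3.8,-0.5,18.2,0,0,0,0,6.6,-0.8,20.3,0,0,0,0,8.8,-1.1,19.4,0,0,0,0,11,-1.3,18.3,0,0,0,0]'
```

```text
time: 3.7
position: [462.6, 93.2, 150.6]
eef_rot: [-2.35, -2.084, 0.001]
contact_force: [5.3, 1.2, -5.8]
grip_width: 0.103
grip_force: 25.0
```

```bash
python3 -m pendant '[13,-1.6,16.9,0,0,0,0,14.8,-1.8,15.3,0,0,0,0,16.5,-2,13.5,0,0,0,0,17.9,-2.2,11.5,0,0,0,0,19.1,-2.3,9.3,0,0,0,0]'; python3 -m pendant '[20,-2.4,7.1,0,0,0,0,20.7,-2.5,4.7,0,0,0,0,21.1,-2.6,2.3,0,0,0,0,21.2,-2.6,-0.2,0,0,0,0]'; python3 -m pendant '[16,-2,-2,0,0,0,0,0,0,0,0,0,0,0]'
```

```text
time: 4.32
position: [543.2, 83.3, 218.7]
eef_rot: [-2.35, -2.084, 0.002]
contact_force: [-2.2, -0.1, 2.0]
grip_width: 0.103
grip_force: 25.0
time: 4.82
position: [626.7, 73.1, 231.3]
eef_rot: [-2.35, -2.083, 0.003]
contact_force: [-0.2, -0.1, 2.5]
grip_width: 0.11
grip_force: 25.0
time: 5.08
position: [643.2, 71.0, 229.0]
eef_rot: [-2.351, -2.084, 0.001]
contact_force: [0.4, -0.5, 1.6]
grip_width: 0.105
grip_force: 25.0
```

```bash
python3 -m pendant '[11,-1.3,-2,0,0,0,0,8,-1,-1.8,0,0,0,0,0,0,0,0,0,0,0]'
```

```text
time: 5.45
position: [662.0, 68.7, 224.9]
eef_rot: [-2.351, -2.084, 0.001]
contact_force: [0.3, -1.4, -0.3]
grip_width: 0.104
grip_force: 25.0
```

```bash
python3 -m pendant '[3.5,-0.4,-1,0,0,0,0,0,0,0,0,0,0,0]'; python3 -m pendant '[0,0,0,0,0,0,0.35,0,0,0,0,0,0,0.35,0,0,0,0,0,0,0.35]';python3 -m pendant '[0,0,20,0,0,0,0.35,0,0,30,0,0,0,0.35,0,0,20,0,0,0,0.35]'
```

```text
time: 5.7
position: [665.0, 68.3, 224.0]
eef_rot: [-2.351, -2.084, 0.002]
contact_force: [0.4, -3.0, -2.2]
grip_width: 0.106
grip_force: 25.0
time: 6.08
position: [665.2, 68.9, 224.9]
eef_rot: [2.35, 2.085, 0.001]
contact_force: [-0.2, -0.3, 0.5]
grip_width: 0.348
grip_force: 0.0
time: 6.45
position: [665.2, 68.8, 296.5]
eef_rot: [2.35, 2.084, 0.003]
contact_force: [0.4, -0.3, -1.3]
grip_width: 0.348
grip_force: 0.0
```

```bash
python3 -m pendant '[-13,2,0,0,0,0.1745,0.6,-13,2,0,0,0,0.1745,0.6,-13,2,0,0,0,0.1745,0.6,-13,2,0,0,0,0.1745,0.6,-13,2,0,0,0,0.1745,0.6]'; python3 -m pendant '[-14,2,0,0,0,0.1745,0.6,-14,1,0,0,0,0.1745,0.6,-13,1,0,0,0,0.1745,0.6,-13,1,0,0,0,0.1745,0.6,0,0,0,0,0,0,0.6]'
python3 - <<'E'
from h import *
print(env.get_state()["joint_pos"])
f=grab("wrist");save(f,"pics/w3.png");np.savez("w3.npz",**f)
f=grab("top");np.savez("top2.npz",**f)
E
```

```text
time: 7.08
position: [599.7, 78.8, 294.8]
eef_rot: [1.241, 2.886, 0.001]
contact_force: [0.5, 0.0, 0.8]
grip_width: 0.598
grip_force: 0.0
time: 7.7
position: [545.8, 83.9, 295.4]
eef_rot: [0.19, 3.134, 0.001]
contact_force: [0.1, -0.1, -0.5]
grip_width: 0.606
grip_force: 0.0
[ 9.07380617e-02 -2.42089685e-02  1.26375528e+00  1.85022709e-04
  1.90051142e+00 -1.35867311e+00]
```

View pics/w3.png

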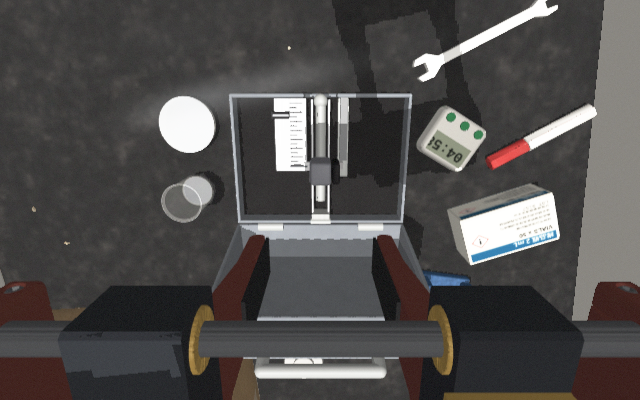

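The lid is open and resting back. The grip is at (320, 172) with its black button on the right (+y), the scale is at (275–307, 97–170) and the rider at about (281, 115). I'll enlarge that area.

Run:
```python
from h import *
f=dict(np.load("w3.npz"));save(f,"pics/c3.png",(262,88,352,193),5.6)
P=cloud(f);z=P[:,:,2]
a=np.deg2rad(-6.95);ex=np.array([np.cos(a),np.sin(a)]);ey=np.array([-ex[1],ex[0]]);c=np.array([540.6,84.4])
q=(P[:,:,:2]-c);X=q@ex;Y=q@ey
m=(z>78)&(z<90)&(abs(Y)<30)&(abs(X)<40);print("grip top",m.sum(),X[m].min(),X[m].max(),Y[m].min(),Y[m].max(),np.median(z[m]))
m=(z>30)&(z<50)&(abs(X)<78)&(abs(Y)<104);w=m&(X<-65);print("walls",np.percentile(Y[m],[.5,99.5]),np.percentile(X[m],[.5,99.5]))
for u,v in((274,115),(289,115)):
  p=atz(f,u,v,40)[:2]-c;print(p@ex,p@ey)
t=dict(np.load("top2.npz"));P=cloud(t);m=(P[:,:,2]>150)&(abs(P[:,:,0]-650)<120)&(abs(P[:,:,1]-70)<110)
print("lid top-view X range",np.percentile((P[m][:,:2]-c)@ex,[1,50,99]),P[m][:,2].max())
```

```text
grip top 651 -7.176087696380003 16.496752734493803 -11.281014839449536 20.117120954537626 83.85556953313153
walls [-98.96843169  99.80427128] [-74.55556882  77.62704917]
-52.359086966509345 -50.45074097255315
-52.34092842328834 -33.90473283263721
lid top-view X range [-13.6437557   18.21249311 149.37886907] 669.2245688188336
```

View pics/c3.png

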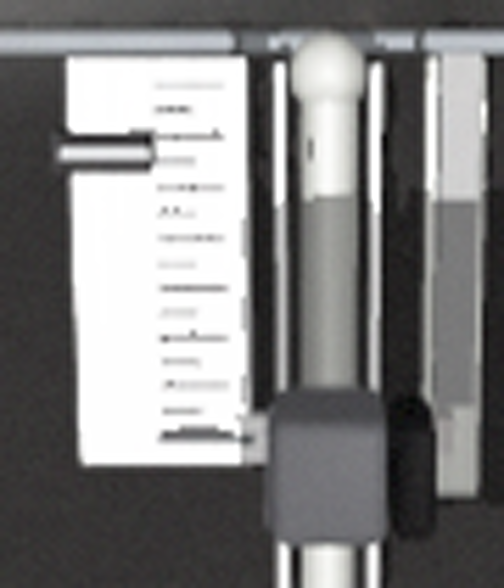

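The rider's line is near (281, 115.2) and the pointer near v=166, so the mark is about 57 mm out. I'll descend onto the grip.

```bash
python3 -m pendant '[0,2,-50,0,0,0,0.6,0,0,-50,0,0,0,0.6,0,0,-50,0,0,0,0.6,0,0,-30,0,0,0,0.6,0,0,0,0,0,0,0.6]'; python3 -m pendant '[0,0,-25,0,0,0,0.6,0,0,-18,0,0,0,0.6,0,0,0,0,0,0,0.6]'; python3 -m pendant '[0,0,0,0,0,0,0.2,0,0,0,0,0,0,0.2,0,0,0,0,0,0,0.2,0,0,0,0,0,0,0.2]' 30; python3 -c "
from h import *
f=grab('wrist');save(f,'pics/w4.png');np.savez('w4.npz',**f)"
```

```text
time: 8.43
position: [544.8, 85.4, 111.2]
eef_rot: [-0.192, -3.13, 0.001]
contact_force: [0.5, -0.2, -0.1]
grip_width: 0.605
grip_force: 0.0
time: 8.8
position: [545.8, 85.5, 70.8]
eef_rot: [-0.19, -3.134, 0.0]
contact_force: [0.1, -0.6, 0.1]
grip_width: 0.6
grip_force: 0.0
time: 9.3
position: [546.8, 85.1, 72.8]
eef_rot: [0.19, 3.134, -0.001]
contact_force: [-0.8, -3.4, 6.0]
grip_width: 0.285
grip_force: 30.0
```

View pics/w4.png

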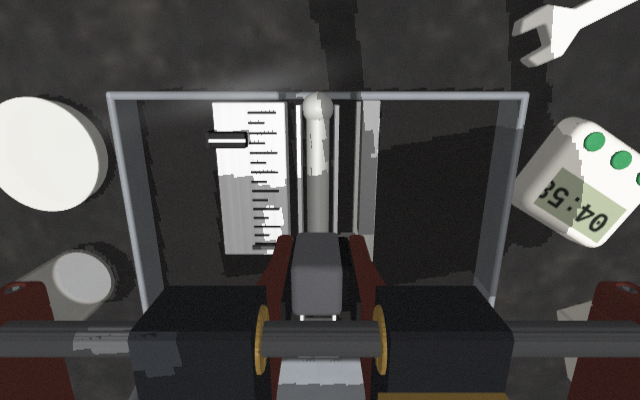

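The grip is held, and the 25 mm width means the button is in. The rider line is at (228, 140) and the pointer is hidden beside the finger. I'll draw the arm out about 52 mm, then look.

```bash
python3 -m pendant '[-8,1,0,0,0,0,0.2,-10,1.2,0,0,0,0,0.2,-10,1.2,0,0,0,0,0.2,-10,1.2,0,0,0,0,0.2,-10,1.2,0,0,0,0,0.2]'; python3 -m pendant '[-4,0.5,0,0,0,0,0.2,0,0,0,0,0,0,0.2]'; python3 -c "
from h import *
f=grab('wrist');save(f,'pics/w5.png',(140,60,400,255),3);np.savez('w5.npz',**f)
print(env.get_state()['position'])"
```

```text
time: 9.98
position: [498.8, 91.0, 72.8]
eef_rot: [0.19, 3.132, -0.0]
contact_force: [2.7, -4.4, 6.0]
grip_width: 0.282
grip_force: 30.0
time: 10.22
position: [494.8, 91.5, 72.8]
eef_rot: [0.189, 3.133, -0.001]
contact_force: [1.4, -4.5, 5.5]
grip_width: 0.283
grip_force: 30.0
[494.89212045  91.46167078  72.82942629]
```

View pics/w5.png

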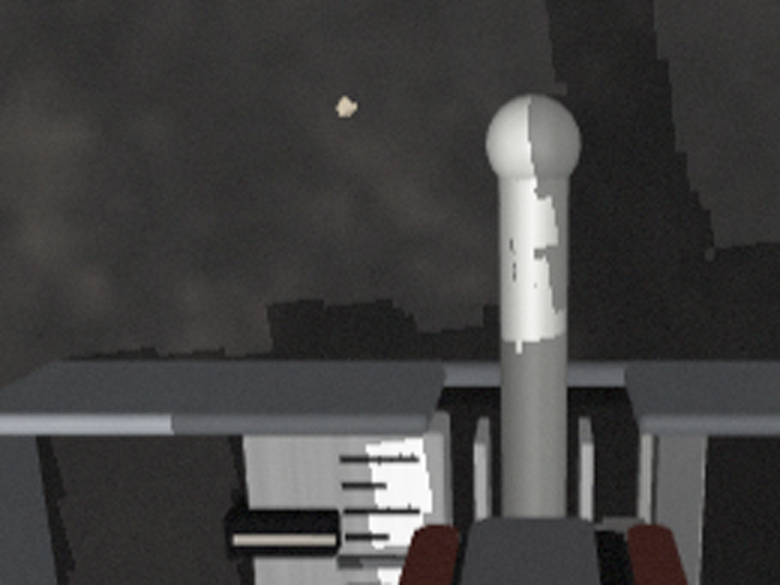

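The rod is drawn out. The rider line is at crop (285, 540), and the pointer blade appears to be at crop (340–400, 562). I'll enlarge that region.

```bash
python3 -c "
from h import *
f=dict(np.load('w5.npz'));save(f,'pics/c5.png',(205,205,295,275),8)"
```

```text
(no output)
```

View pics/c5.png

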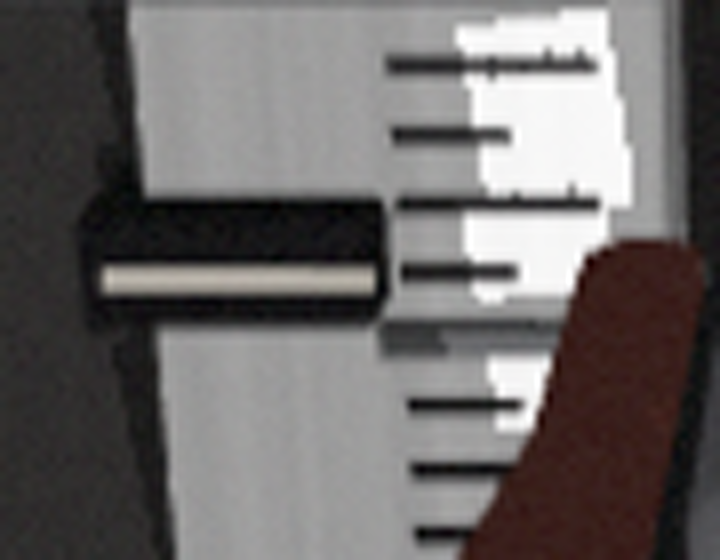

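```bash
python3 -c "
from h import *
f=dict(np.load('w5.npz'))
a=np.deg2rad(-6.95);ex=np.array([np.cos(a),np.sin(a)]);ey=np.array([-ex[1],ex[0]]);c=np.array([540.6,84.4])
for u,v,z in((251,240.1,40),(253.1,247.75,39),(253.1,247.75,40)):
  p=atz(f,u,v,z)[:2]-c;print(p@ex,p@ey)
d=np.array([494.9,91.5])-[546.8,85.1];print('moved',d@ex, 'tcp X',(np.array([494.9,91.5])-c)@ex)
"
```

```text
-51.365100794196735 -34.82801709658671
-46.4593616545874 -34.17447441459227
-46.923720938514656 -33.96169434929468
moved -52.29306535305078 tcp X -46.223324375579494
```

```bash
python3 -m pendant '[-4.7,0.6,0,0,0,0,0.2,0,0,0,0,0,0,0.2,0,0,0,0,0,0,0.2]'; python3 -c "
from h import *
f=grab('wrist');save(f,'pics/c6.png',(205,215,295,285),8);np.savez('w6.npz',**f)
print(env.get_state()['position'])"
```

```text
time: 10.65
position: [490.3, 92.0, 72.8]
eef_rot: [0.19, 3.133, -0.001]
contact_force: [1.5, -3.6, 5.9]
grip_width: 0.282
grip_force: 30.0
[490.34701976  92.01554342  72.82616996]
```

View pics/c6.png

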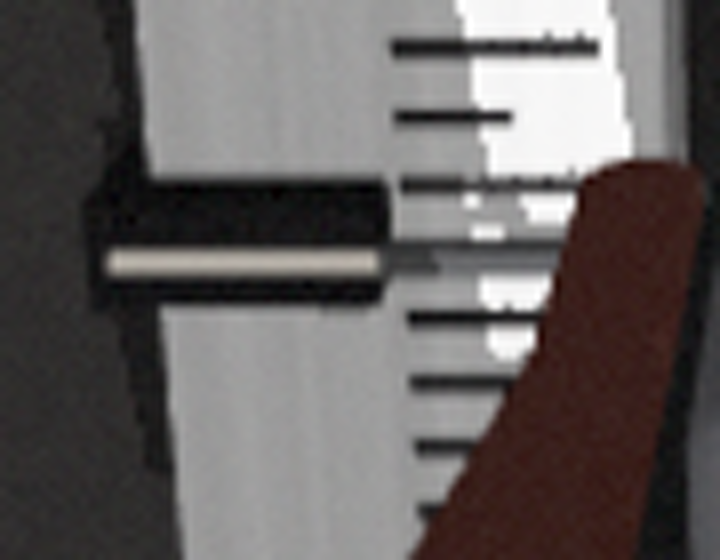

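The pointer blade's top (rows 250–275) lines up with the rider line (250–277), and only a sub-millimetre height parallax remains. I'll make a tiny nudge and hand in.

```bash
python3 -m pendant '[-0.2,0,0,0,0,0,0.2,0,0,0,0,0,0,0.2,0,0,0,0,0,0,0.2]'; python3 -c "
from cell import env
print(env.sign_off())"
```

```text
time: 11.08
position: [490.3, 92.0, 72.8]
eef_rot: [0.189, 3.132, -0.0]
contact_force: [2.5, -3.5, 5.9]
grip_width: 0.282
grip_force: 30.0
the job is handed in; nothing more can be done
None
```

The job is handed in at 11.1 s: the lid was opened onto its stop and let go, and the gauge arm is held with the button squeezed and its pointer within about 0.5 mm of the rider line; the timer, dish, beaker and rider were not touched as far as I could see.

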